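Clear the spirit level off the linear axis and bring the carriage to its mark

ROBOT

A 7-joint arm with a two-finger parallel gripper is mounted at the origin on the work surface. World frame = base frame: x ahead of the robot, y to its left, z up, the work surface at z = 0. Lengths are in m, angles in rad, forces in N, time in s.
With the tool pointing down it reaches from about 0.4 to 0.9 m from the base axis. Payload 5.5 kg.
Tool frame: the origin (TCP) lies on the mounting face of the last link; the fingertips stand 173 mm ahead of it and the grasp point (between the pads) lies 155 mm ahead of it; x points along the fingers, y is the direction in which the jaws open and shut, and the axes are right-handed (so a half turn about x gives the same grasp; the last joint's range is limited). The gripper opens to 85 mm and grips with 20 to 120 N. Pads are 22 mm wide; open, the fingers measure 114 mm over their backs; the gripper's body (76 mm by 85 mm) begins 54 mm behind the grasp point. The pads swing forward as they close: fully open they stand 13 mm farther back than shut.
Start: joints at [1.437, 0.501, -0.427, 1.55, 0.221, 1.138, -0.21], TCP at [0.251, -0.599, 0.405] pointing down, gripper open.
Joint ranges: [-2.88, 2.88], [-0.31, 2.03], [-1.54, 1.56], [0.2, 2.42], [-1.41, 4.55], [0.19, 2.02], [-2.57, 2.57]. Speed limits (rad/s): [2.57, 2.57, 3.14, 3.14, 3.14, 3.14, 3.14].

INTERFACE

Orientations are given as a unit quaternion [x, y, z, w].
In Python, from cell import * gives the robot as it stands. The module is installed in compiled form; this text tells all that it offers.
- The arm moves only by the tool step_arm, never from a script. Its argument "plan" is a list of rows, each a list of 7 numbers: the turn, a rotation vector about the world's x, y, z as a fraction of full scale, then the shift along the world's x, y, z as a fraction of full scale, then the gripper command: -1 is shut, 1 is fully open, values between are in proportion. A call has 1 to 10 rows; each row shifts and turns the commanded pose from where the row before left it; what a row does not reach is not made up. Full scale, the value 1, is 25 mm for a shift and 0.1 rad for a turn. A row lasts 1/12 s, in which the tool goes at most 41.7 mm and 7.16 degrees, less where a joint would pass 70% of its speed; a pose out of reach is approached as far as the arm can. A call with a number of a shift or a turn outside -1 to 1 is refused whole. A call with a gripper value outside its range is refused whole. The fingers move at their own pace and stop on an object; "newtons" is the grip in N (left out, the last holds). Time passes only in rows, so rows that do not move let the fingers close. It gives the time, the measured TCP pose, the force and the opening at its end, in the units of the state.
- get_obs(): the state, without advancing time (a new reading comes with each control period).
- get_image(name): name is "scene" or "top" or "wrist"; returns the picture (420x560x3 uint8, red, green, blue); there is no depth.
- camera_model(name): a dict with "fx", "fy", "cx", "cy" (pixels), "xyz" and "attitude" of the camera in the world; the wrist camera has in their place "mount" (4x4, takes a point from camera to tool coordinates, whose origin is the TCP and whose axes are the tool frame's). Camera axes: x right, y down, z forward; pixel columns grow to the right and rows downward; lengths in m; the calibration is good to about 2 mm. The wrist camera is an equidistant fisheye: a pixel r from the principal point sees the ray r / f radians off the axis. A picture is of the moment at which its call begins: read the wrist's pose just before it. camera_model takes no time and is no camera call.
- job_done(): hands the job in, once; it reports no verdict.
The state is a dict: "t": time; "joints": joint angles; "qd": joint speeds; "joint_efforts": joint torques, N m; "tool_pos": TCP position; "ee_rot": TCP orientation; "ft_force": force on the tool from outside, world axes, zero at the start; "moment": the same for the moment, N m; "width": opening from 0.0 (shut) to 1.0 (fully open).
Only numpy, scipy, OpenCV 4.12 (cv2) and the standard library are available. Lean on these libraries where they do the work, as an engineer would, in place of code of your own. Each camera call takes 0.05 s, during which the arm holds its last target. There are 200 camera calls.

TASK

Someone left the yellow spirit level lying across the guide rods of the linear axis, in the way of the carriage. Lift it off and lower it into the empty blue tray, standing upright on its base as it is used; then slide the carriage by its red fin along the rods until its white pointer is in line with the orange flag, and let go. Do not drop the level or run the carriage into it, and leave the other things on the bench where they are.

Things in the scene. Friction and masses are not known exactly. Their poses are not given: they have to be found in the camera images.
- level_mid (a point): centre of the yellow spirit level with black end caps and green vials: a solid bar 190 x 22 x 44 mm (its x is its length, y its 22 mm width, z up), about 0.15 to 0.3 kg. It starts upright on its base, lying across the two guide rods, its underside 40 mm above the table, free to lift
- tray: the blue open tray with a dark liner, fixed on the table: 100 mm (its x) by 230 mm (its y) outside, 16 mm high, walls 5 mm, floor 5 mm thick. Origin: the centre of its underside, on the table. The level's length goes along the tray's y, either way round; its centre then stands 27 mm above the table
- axis: the linear axis fixed on the table: aluminium base plate 110 mm (its x) by 470 mm (its y), two steel guide rods 16 mm thick along its y at x = -40 and +40 mm with their tops 40 mm above the table, black end blocks 52 mm high, and a motor at the -y end. Origin: the centre of the underside, on the table
- carriage (a joint): travel of the aluminium carriage along the axis's y, m, from -0.17 to 0.17, 0 at the middle of the axis; it starts towards the -y (motor) end and the flag is at the +y part, with the level between. It is moved with 2 to 4 N and stays where it is left
- fin_mid (a point): grip point of the red fin that stands on the middle of the carriage: the fin is 50 mm along the axis's x, 12 mm thick along the axis's y, its top 109 mm and its foot 58 mm above the table; this point is 84 mm above the table. The carriage plate is 110 mm (x) by 70 mm (y), its top 54 mm above the table
- pointer (a point): outer end of the white pointer, a 4 mm wide line on the carriage on the side of the orange flag; it lies 66 mm to the +x side of the fin's middle (axis's x), in line with the fin along y, 55 mm above the table
- flag_top (a point): point at the top of the orange flag, a fixed upright plate 24 mm (x) x 6 mm (y), its top 55 mm above the table, on a small dark foot beside the axis's +x side; 6 mm thick along the axis's y. Its x and y are parallel to those of the axis. The white pointer has to stand at the same place along the axis's y as this flag
- psu: bystander, fixed: a perforated steel power supply, 100 x 190 x 42 mm, origin under its centre; it stands on the other side from the tray
- flask_mid (a point): bystander, loose: centre of an amber jar with a white cap, 56 mm across, 110 mm high; leave it where it stands
- tin_mid (a point): bystander, loose: centre of a dark tin with a brass lid, 83 x 113 x 42 mm; leave it
- tape_mid (a point): bystander, loose: centre of a green roll of tape lying flat, 90 mm across, 24 mm high; leave it
- screwdriver_grip (a point): bystander, loose: handle of a screwdriver 170 mm long lying on the table; leave it
- wrench_grip (a point): bystander, loose: handle of a wrench 160 mm long lying on the table; leave it
Things that resemble listed ones, but are neither listed nor needed, are in the scene too. What is shaped like the part that bears level_mid but grey is not meant.

How it is judged:
On the way, in this order (a step that is already met when the one before it is completed fails the run):
1. the level stands upright on the floor of the blue tray, let go and at rest (x of level_mid in the frame of tray between -0.036 and 0.036 m and y of level_mid in the frame of tray between -0.018 and 0.018 m and z of level_mid in the frame of tray between 0.023 and 0.031 m and angle between level_mid's own z axis and vertical below 0.12 rad and linear speed of level below 0.02 m/s and contact force between the fingers and level below 0.1 N), for 0.2 s.
2. the carriage rests with its white pointer in line with the orange flag, within 6 mm (y of pointer in the frame of flag_top between -0.006 and 0.006 m and velocity of joint carriage between -0.01 and 0.01 m/s), for 0.2 s.
At the end, for the whole second after the job is handed in: The level stands upright (within 0.12 rad) on the floor of the blue tray, wholly inside its walls, released and at rest, and the carriage is at rest with its white pointer within 6 mm of the orange flag along the axis (all of step 1 and all of step 2); the robot touches nothing.
It fails at once if the carriage runs into the level (more than 1 N) (contact force between carriage and level above 1 N).
It fails at once if the level is dropped (falls free faster than 0.5 m/s, over about 13 mm) (contact force between the fingers and level below 0.1 N and linear speed of level above 0.5 m/s).
It fails at once if a loose bystander (jar, tin, tape, screwdriver, wrench) is moved by more than 30 mm (distance of any of flask_mid, tin_mid, tape_mid, screwdriver_grip, wrench_grip from where it was at the start of the episode above 0.03 m).
It also fails if it takes over 53 s, if anything falls off the work surface, if the arm or the gripper's body presses on something with over 40 N, if the wrist force passes 120 N, or if a joint passes its speed limit or range.

## Working session

There is one attempt and no reset: what is moved stays moved. The work goes in short steps, Python scripts to look and compute and a tool call to move; the robot and the scene stay as the last step left them, time stands still between calls to the robot, and variables do not carry over. Pictures are saved under pics/ and viewed, about 8 in all and at most 12, crops included, and the job is handed in when it is done.

Besides the shell and the picture viewer there is one more tool, called after ">>>" as name(argument=value, ...) on one line, values as JSON. step_arm: Moves the arm, as the interface text tells. Shift numbers are shares of 25 mm and turn numbers shares of 0.1 rad, none past 1 either way. Its arguments: {"type":"object","properties":{"plan":{"type":"array"},"newtons":{"type":"number"}},"required":["plan"]}

```bash
mkdir -p pics; python3 - <<'E'
from cell import *
import cv2,numpy as np
o=get_obs();print(o)
for n in("scene","top"):
    cv2.imwrite(f"pics/{n}0.png",cv2.cvtColor(get_image(n),cv2.COLOR_RGB2BGR));print(n,camera_model(n))
print(camera_model("wrist"))
E
```

```text
{'t': 0.0, 'joints': array([ 1.43720305,  0.50183313, -0.42675852,  1.55143799,  0.22082555,
        1.13830112, -0.21028108]), 'qd': array([-0.00123745,  0.00091676,  0.00026151,  0.00119697, -0.00011133,
        0.00057994,  0.0003452 ]), 'joint_efforts': array([ 1.17301995e-03, -5.69529748e+01, -5.81621602e+00, -2.80939507e+01,
        1.07348379e-02,  1.18298104e-02,  3.06218453e-05]), 'tool_pos': array([ 0.25099301, -0.59920454,  0.40367037]), 'ee_rot': array([-0.69310698, -0.14005541,  0.69335707, -0.13871972]), 'ft_force': array([ 0.35625132, -0.25952079,  0.05574878]), 'moment': array([ 0.01931158, -0.01775286, -0.01165467]), 'width': 0.9986905308412432}
scene {'fx': 535.6873351853097, 'fy': 535.6873351853097, 'cx': 286.55113356653897, 'cy': 213.74853555139433, 'xyz': array([1.39199988, 0.51477105, 0.85095358]), 'attitude': array([ 0.44111224,  0.77197534, -0.39257505, -0.23528472])}
top {'fx': 443.2864453979846, 'fy': 443.2864453979846, 'cx': 273.02071481373827, 'cy': 215.37963259665543, 'xyz': array([0.18781488, 0.00781836, 1.39358432]), 'attitude': array([-0.69828202,  0.70906723, -0.07530726,  0.06288638])}
{'fx': 325.19226210127806, 'fy': 325.19226210127806, 'cx': 281.50632559943205, 'cy': 205.65164521690548, 'mount': array([[-3.03694575e-04, -2.90183881e-01,  9.56970858e-01,
         3.09468029e-02],
       [ 9.99999903e-01, -3.93137099e-04,  1.98138214e-04,
        -7.04143403e-04],
       [ 3.18724231e-04,  9.56970825e-01,  2.90183972e-01,
        -7.38191843e-02],
       [ 0.00000000e+00,  0.00000000e+00,  0.00000000e+00,
         1.00000000e+00]])}
```

View pics/top0.png

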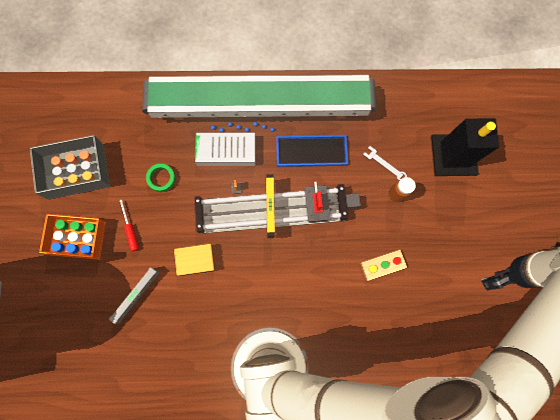

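View pics/scene0.png

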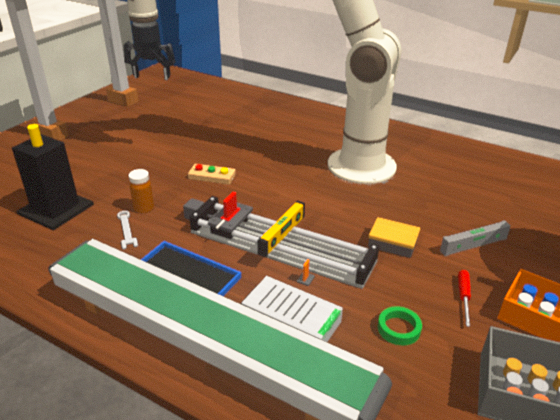

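The top view shows two levels. The yellow one at (270,206) lies across the rods and is the one meant. The grey one at (134,296) on the table is the decoy. The empty blue tray is at (312,151); the orange flag at (236,186) stands beside the axis, and the red fin at (319,198) is at the motor end. I'll do a rough localisation and confirm in an enlarged crop.

```bash
cat > h.py <<'E'
import numpy as np,cv2
from scipy.spatial.transform import Rotation as R
from cell import *
def cam(name,o=None):
    c=camera_model(name)
    if name=="wrist":
        o=o or get_obs(); T=np.eye(4);T[:3,:3]=R.from_quat(o['ee_rot']).as_matrix();T[:3,3]=o['tool_pos'];M=T@c['mount']
        return c,M[:3,:3],M[:3,3]
    return c,R.from_quat(c['attitude']).as_matrix(),c['xyz']
def px2w(C,uv,z):
    c,Rm,p=C;uv=np.atleast_2d(np.array(uv,float))
    a=(uv-[c['cx'],c['cy']])/[c['fx'],c['fy']]
    if 'mount' in c:
        r=np.linalg.norm(a,axis=1,keepdims=True)+1e-12
        d=np.hstack([a/r*np.sin(r),np.cos(r)])
    else: d=np.hstack([a,np.ones((len(a),1))])
    d=d@Rm.T
    return p+d*((z-p[2])/d[:,2:])
def w2px(C,X):
    c,Rm,p=C;q=(np.atleast_2d(X)-p)@Rm
    if 'mount' in c:
        s=np.linalg.norm(q[:,:2],axis=1,keepdims=True)+1e-12;a=q[:,:2]/s*np.arctan2(s,q[:,2:])
    else:a=q[:,:2]/q[:,2:]
    return a*[c['fx'],c['fy']]+[c['cx'],c['cy']]
def blobs(img,lo,hi,minA=15):
    m=cv2.inRange(cv2.cvtColor(img,cv2.COLOR_RGB2HSV),np.array(lo),np.array(hi))
    n,l,s,ce=cv2.connectedComponentsWithStats(m)
    return [(int(s[i,4]),ce[i],cv2.minAreaRect(np.argwhere(l==i)[:,::-1].astype(np.float32)),l==i) for i in range(1,n) if s[i,4]>=minA]
COL=dict(yellow=((22,120,120),(34,255,255),84),blue=((108,120,60),(125,255,255),16),orange=((5,150,120),(16,255,255),55),red=((0,170,100),(4,255,255),109),)
E
python3 - <<'E'
from h import *
C=cam("top");im=cv2.cvtColor(cv2.imread("pics/top0.png"),cv2.COLOR_BGR2RGB)
for k,(lo,hi,z) in COL.items():
    for A,ce,r,_ in blobs(im,lo,hi):
        if 180<ce[0]<360 and 130<ce[1]<250: print(k,A,ce.round(1),px2w(C,ce,z/1000)[0].round(4),px2w(C,cv2.boxPoints(r),z/1000)[:,:2].round(3).tolist())
cv2.imwrite("pics/crop.png",cv2.resize(cv2.imread("pics/top0.png")[115:250,185:385],None,fx=4,fy=4,interpolation=cv2.INTER_CUBIC))
E
```

```text
yellow 360 [270.  204.1] [ 0.4822 -0.0088  0.084 ] [[0.564, 0.003], [0.565, -0.02], [0.4, -0.021], [0.399, 0.001]]
blue 480 [312.7 149.8] [ 0.6776 -0.1523  0.016 ] [[0.73, -0.036], [0.728, -0.267], [0.624, -0.262], [0.627, -0.035]]
orange 110603 [273.  229.7] [ 0.4084 -0.0172  0.055 ] [[-0.117, 0.755], [0.952, 0.864], [0.937, -0.98], [-0.149, -0.823]]
orange 17 [274.6 187.8] [ 0.5408 -0.0244  0.055 ] [[0.556, -0.023], [0.556, -0.026], [0.527, -0.025], [0.527, -0.022]]
red 163 [317.6 201.9] [ 0.4813 -0.1504  0.109 ] [[0.513, -0.136], [0.516, -0.16], [0.452, -0.165], [0.45, -0.14]]
```

View pics/crop.png

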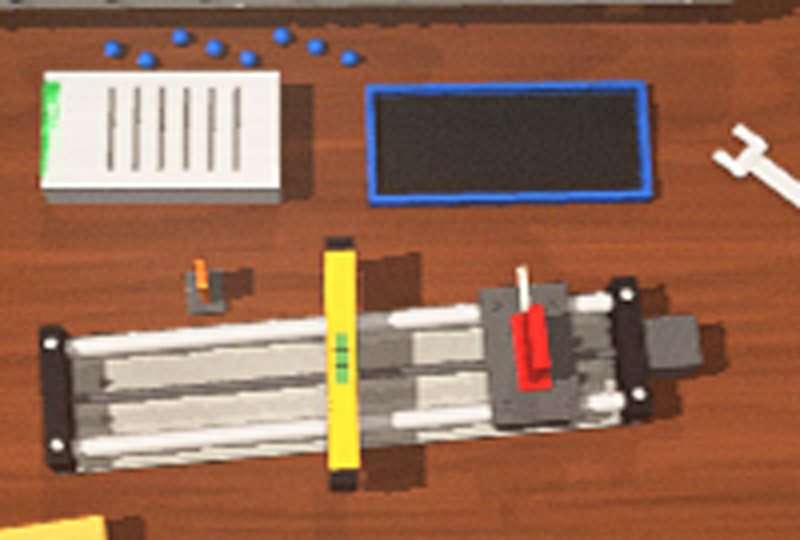

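The crop confirms it. The yellow level with the green vial (crop ~(340,360)) is the only one on the rods, and the blue tray (510,143) is empty. The flag is at (203,285), and the fin with its white pointer at (530,345) / (522,275). Next I work out the approach.

```bash
python3 - <<'E'
from h import *
o=get_obs();Rm=R.from_quat(o['ee_rot']).as_matrix();print(Rm.round(3))
C=cam("top")
# end block screws from crop (x/4+185,y/4+115), z=.052
p=lambda x,y:(x/4+185,y/4+115)
S=px2w(C,[p(51,343),p(57,444),p(627,294),p(639,394)],.052);print(S.round(4));d=(S[0]+S[1]-S[2]-S[3])/2;print("axis c",S.mean(0),"yaw",np.arctan2(-d[0],d[1]))
print("flag",px2w(C,[p(201,262)],.055),"pointer",px2w(C,[p(521,268)],.055))
y=Rm[:,1]
print("yaw of tool y",np.arctan2(y[1],y[0]), "delta pos",np.array([.482,-.009,.35])-o['tool_pos'])
E
```

```text
[[-0.001  0.387 -0.922]
 [ 0.002 -0.922 -0.387]
 [-1.    -0.002 -0.   ]]
[[ 0.5031  0.2143  0.052 ]
 [ 0.4236  0.2084  0.052 ]
 [ 0.5365 -0.2348  0.052 ]
 [ 0.4566 -0.2404  0.052 ]]
axis c [ 0.47994052 -0.01313159  0.052     ] yaw 0.073817735035785
flag [[0.56574963 0.09802608 0.055     ]] pointer [[ 0.55778527 -0.15208263  0.055     ]]
yaw of tool y -1.1739399990172128 delta pos [ 0.23097003  0.59022104 -0.0537505 ]
```

>>> step_arm(plan=[[0,0,-0.165,0.38,0.98,0,1],[0,0,-0.165,0.38,0.98,0,1],[0,0,-0.165,0.38,0.98,0,1],[0,0,-0.165,0.38,0.98,0,1],[0,0,-0.165,0.38,0.98,0,1],[0,0,-0.165,0.38,0.98,0,1],[0,0,-0.165,0.38,0.98,0,1],[0,0,-0.165,0.38,0.98,0,1],[0,0,-0.165,0.38,0.98,0,1],[0,0,-0.165,0.38,0.98,0,1]])

```text
t: 0.93
tool_pos: [0.3463, -0.3531, 0.4044]
ee_rot: [-0.702, -0.082, 0.703, -0.081]
ft_force: [-0.2, -0.7, -0.3]
width: 1.0
```

>>> step_arm(plan=[[0,0,-0.165,0.38,0.98,0,1],[0,0,-0.165,0.38,0.98,0,1],[0,0,-0.165,0.38,0.98,0,1],[0,0,-0.165,0.38,0.98,0,1],[0,0,-0.165,0.38,0.98,0,1],[0,0,-0.165,0.38,0.98,0,1],[0,0,-0.165,0.38,0.98,0,1],[0,0,-0.165,0.38,0.98,0,1],[0,0,-0.165,0.38,0.98,0,1],[0,0,-0.165,0.38,0.98,0,1]])

```text
t: 1.77
tool_pos: [0.4413, -0.1082, 0.4046]
ee_rot: [-0.707, -0.023, 0.707, -0.023]
ft_force: [0.2, -0.7, 0.9]
width: 1.004
```

>>> step_arm(plan=[[0,0,-0.165,0.38,0.98,-0.2,1],[0,0,-0.165,0.38,0.98,-0.2,1],[0,0,-0.165,0.38,0.98,-0.2,1],[0,0,-0.165,0.38,0.98,-0.2,1],[0,0,0,0,0,0,1],[0,0,0,0,0,0,1]])

```text
t: 2.27
tool_pos: [0.4792, -0.0098, 0.3842]
ee_rot: [-0.707, -0.002, 0.707, -0.001]
ft_force: [-1.0, -0.9, -0.3]
width: 1.002
```

```bash
python3 - <<'E'
from h import *
o=get_obs();print(o['t'],o['tool_pos'],o['joints'].round(2))
print(R.from_quat(o['ee_rot']).as_matrix().round(3).tolist())
C=cam("wrist",o);im=get_image("wrist");cv2.imwrite("pics/w1.png",im[...,::-1])
for k,(lo,hi,z) in COL.items():
    for A,ce,r,m in blobs(im,lo,hi,80):
        pts=px2w(C,np.argwhere(m)[:,::-1],z/1000)[:,:2]
        (c,s,a)=cv2.minAreaRect(pts.astype(np.float32));print(k,A,ce.round(0),np.round(c,4),np.round(s,3),round(a,2))
E
```

```text
2.2667 [ 0.47917528 -0.00982351  0.38423655] [ 0.62  0.26 -0.75  1.98  0.21  0.98 -1.8 ]
[[-0.001, 0.005, -1.0], [0.001, -1.0, -0.005], [-1.0, -0.001, 0.001]]
yellow 4298 [280. 184.] [ 0.4818 -0.0082] [0.023 0.169] 89.98
yellow 1652 [ 98. 292.] [0.3661 0.1954] [0.046 0.091] 8.13
blue 264 [383.  46.] [ 0.6264 -0.1325] [0.002 0.199] 0.02
orange 49916 [225. 107.] [0.6257 0.0666] [0.382 0.838] 23.12
orange 272 [ 21. 100.] [0.5876 0.2913] [0.037 0.022] 22.57
orange 207 [300. 113.] [ 0.5523 -0.0238] [0.032 0.016] 31.43
orange 87 [557. 154.] [ 0.5293 -0.3439] [0.029 0.008] 11.6
orange 35435 [367. 281.] [ 0.3767 -0.1744] [0.571 0.264] 87.97
orange 129 [162. 260.] [0.4035 0.1203] [0.02  0.022] 45.94
orange 814 [551. 376.] [ 0.0854 -0.5763] [0.298 0.057] 45.82
orange 1867 [122. 393.] [0.138  0.2388] [0.066 0.214] 59.15
orange 626 [435. 376.] [ 0.2072 -0.2263] [0.066 0.053] 32.51
orange 610 [  9. 387.] [0.033  0.5965] [0.047 0.347] 44.61
orange 266 [455. 413.] [ 0.0855 -0.3076] [0.069 0.04 ] 30.79
red 2316 [436. 182.] [ 0.497  -0.1388] [0.061 0.04 ] 3.69
red 356 [  6. 245.] [0.4347 0.3021] [0.045 0.028] 19.74
red 104 [533. 295.] [ 0.3729 -0.2989] [0.02  0.014] 55.61
```

View pics/w1.png

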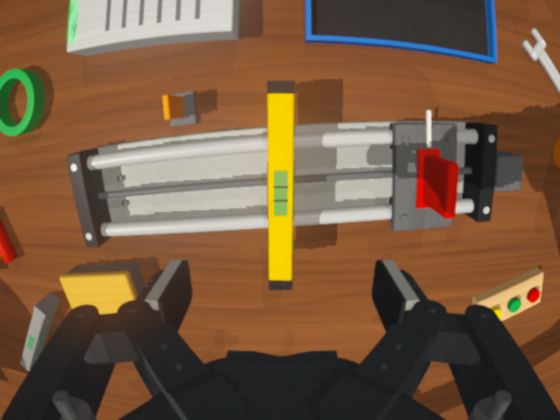

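The wrist view shows the yellow level straight below at (280,184), centred at about (0.482, -0.008) and lying along world x. The jaws are aligned across it, so I descend and grip.

>>> step_arm(plan=[[0,0,0,0.1,0.07,-0.8,1],[0,0,0,0,0,-0.8,1],[0,0,0,0,0,-0.8,1],[0,0,0,0,0,-0.8,1],[0,0,0,0,0,-0.8,1],[0,0,0,0,0,-0.8,1],[0,0,0,0,0,-0.8,1],[0,0,0,0,0,-0.8,1],[0,0,0,0,0,0,1],[0,0,0,0,0,0,1]], newtons=50)

```text
t: 3.15
tool_pos: [0.481, -0.0109, 0.2242]
ee_rot: [-0.706, 0.0, 0.708, 0.0]
ft_force: [-0.5, 0.8, 0.1]
width: 1.0
```

>>> step_arm(plan=[[0,0,0,0,0,0,-1],[0,0,0,0,0,0,-1],[0,0,0,0,0,0,-1],[0,0,0,0,0,0,-1],[0,0,0,0,0,0,-1],[0,0,0,0,0,0,-1],[0,0,0,0,0,0,-1],[0,0,0,0,0,0,-1]], newtons=50)

```text
t: 3.82
tool_pos: [0.4821, -0.0098, 0.2254]
ee_rot: [0.707, 0.0, -0.707, 0.0]
ft_force: [-2.4, -0.9, 7.7]
width: 0.257
```

>>> step_arm(plan=[[0,0,0,0,0,0.3,-1],[0,0,0,0,0,0.5,-1],[0,0,0,0,0,0.8,-1],[0,0,0,0,0,0.8,-1],[0,0,0,0,0,0.8,-1],[0,0,0,0,0,0.8,-1],[0,0,0,0,0,0,-1]])

```text
t: 4.4
tool_pos: [0.4832, -0.0092, 0.3289]
ee_rot: [0.709, 0.0, -0.705, 0.001]
ft_force: [0.9, 0.2, -0.7]
width: 0.247
```

>>> step_arm(plan=[[0,0,0.98,0.49,-0.36,0,-1],[0,0,0.98,0.49,-0.36,0,-1],[0,0,0.98,0.49,-0.36,0,-1],[0,0,0.98,0.49,-0.36,0,-1],[0,0,0.98,0.49,-0.36,0,-1],[0,0,0.98,0.49,-0.36,0,-1],[0,0,0.98,0.49,-0.36,0,-1],[0,0,0.98,0.49,-0.36,0,-1]])

```text
t: 5.07
tool_pos: [0.5799, -0.0823, 0.3244]
ee_rot: [-0.652, -0.272, 0.653, -0.272]
ft_force: [0.6, 0.5, -1.2]
width: 0.252
```

>>> step_arm(plan=[[0,0,0.98,0.49,-0.36,0,-1],[0,0,0.98,0.49,-0.36,0,-1],[0,0,0.98,0.49,-0.36,0,-1],[0,0,0.98,0.49,-0.36,0,-1],[0,0,0.98,0.49,-0.36,0,-1],[0,0,0.98,0.49,-0.36,0,-1],[0,0,0.98,0.49,-0.36,0,-1],[0,0,0.98,0.49,-0.36,0,-1],[0,0,0,0,0,0,-1],[0,0,0,0,0,0,-1]])

```text
t: 5.9
tool_pos: [0.6775, -0.1542, 0.3238]
ee_rot: [-0.501, -0.499, 0.501, -0.498]
ft_force: [-0.2, 0.6, -1.6]
width: 0.252
```

```bash
python3 - <<'E'
from h import *
o=get_obs();print(o['t'],o['tool_pos'],o['joints'].round(2),o['width'],o['ft_force'])
print(R.from_quat(o['ee_rot']).as_matrix().round(3).tolist())
C=cam("wrist",o);im=get_image("wrist")
out=im.copy()
for z in(.016,):
  for Y in(-.115,.115):
    for X in (-.05,.05):
      u=w2px(C,[.678+X,-.1515+Y,z])[0];cv2.circle(out,tuple(int(v) for v in u),3,(255,0,255),-1)
for A,ce,r,m in blobs(im,*COL['blue'][:2],80):
    pts=px2w(C,np.argwhere(m)[:,::-1],.016)[:,:2];c,s,a=cv2.minAreaRect(pts.astype(np.float32));print('blue',A,ce.round(0),np.round(c,4),np.round(s,3),round(a,2))
for A,ce,r,m in blobs(im,*COL['yellow'][:2],300):
    pts=px2w(C,np.argwhere(m)[:,::-1],o['tool_pos'][2]-.141)[:,:2];c,s,a=cv2.minAreaRect(pts.astype(np.float32));print('yel',A,ce.round(0),np.round(c,4),np.round(s,3),round(a,2))
cv2.imwrite("pics/w2.png",out[...,::-1])
E
```

```text
5.9 [ 0.67746801 -0.15424637  0.32375812] [ 0.75  0.81 -0.92  1.48  0.67  1.18 -0.28] 0.25183934257863044 [-0.1518627   0.55152981 -1.60159576]
[[-0.001, 1.0, -0.005], [0.001, -0.005, -1.0], [-1.0, -0.001, -0.001]]
blue 954 [230. 166.] [ 0.6326 -0.1242] [0.184 0.018] 85.34
blue 1046 [335. 143.] [ 0.7174 -0.1259] [0.02  0.186] 0.67
yel 13850 [281. 195.] [ 0.6768 -0.1258] [0.114 0.022] 89.67
```

View pics/w2.png

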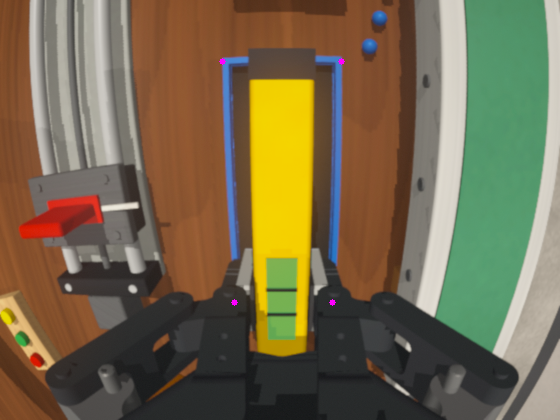

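The predicted tray corners (magenta) fall on the blue rim, and the level hangs centred over the tray along its length. I lower it.

>>> step_arm(plan=[[0,0,0,0,0.1,-0.6,-1],[0,0,0,0,0,-0.8,-1],[0,0,0,0,0,-0.8,-1],[0,0,0,0,0,-0.8,-1],[0,0,0,0,0,-0.8,-1],[0,0,0,0,0,-0.6,-1],[0,0,0,0,0,-0.4,-1],[0,0,0,0,0,-0.3,-1],[0,0,0,0,0,0,-1],[0,0,0,0,0,0,-1]])

```text
t: 6.78
tool_pos: [0.6779, -0.1509, 0.1974]
ee_rot: [0.501, 0.5, -0.5, 0.5]
ft_force: [-0.2, 0.4, -0.6]
width: 0.254
```

>>> step_arm(plan=[[0,0,0,0,0,-0.1,-1],[0,0,0,0,0,-0.1,-1],[0,0,0,0,0,0,-1],[0,0,0,0,0,0,-1]])

```text
t: 7.12
tool_pos: [0.6778, -0.1513, 0.1926]
ee_rot: [0.501, 0.499, -0.5, 0.5]
ft_force: [0.2, -0.4, -2.3]
width: 0.25
```

>>> step_arm(plan=[[0,0,0,0,0,-0.06,-1],[0,0,0,0,0,-0.04,-1],[0,0,0,0,0,0,-1],[0,0,0,0,0,0,-1]])

```text
t: 7.45
tool_pos: [0.678, -0.1513, 0.1906]
ee_rot: [0.501, 0.499, -0.5, 0.5]
ft_force: [-2.1, 0.8, 5.4]
width: 0.248
```

There is contact at 5.4 N. I open partway, because the tray walls are close, then lift straight up.

>>> step_arm(plan=[[0,0,0,0,0,0,-0.3],[0,0,0,0,0,0,-0.1],[0,0,0,0,0,0,0],[0,0,0,0,0,0,0],[0,0,0,0,0,0,0],[0,0,0,0,0,0,0]])

```text
t: 7.95
tool_pos: [0.6777, -0.1512, 0.1896]
ee_rot: [0.501, 0.5, -0.5, 0.499]
ft_force: [-0.6, 0.1, -0.1]
width: 0.499
```

>>> step_arm(plan=[[0,0,0,0,0,0.2,0],[0,0,0,0,0,0.5,0],[0,0,0,0,0,0.8,0],[0,0,0,0,0,1,0],[0,0,0,0,0,1,0],[0,0,0,0,0,1,0],[0,0,0,0,0,1,0],[0,0,0,0,0,0.5,0],[0,0,0,0,0,0,0],[0,0,0,0,0,0,0]])

```text
t: 8.78
tool_pos: [0.6778, -0.1512, 0.3405]
ee_rot: [0.501, 0.499, -0.5, 0.5]
ft_force: [0.3, -0.9, -0.8]
width: 0.501
```

```bash
python3 - <<'E'
from h import *
o=get_obs();print(o['t'],o['tool_pos'],o['joints'].round(2),o['width'])
C=cam("wrist",o);im=get_image("wrist")
for k,z in(('yellow',.049),('blue',.016),('red',.109)):
  for A,ce,r,m in blobs(im,*COL[k][:2],150):
    pts=px2w(C,np.argwhere(m)[:,::-1],z)[:,:2];c,s,a=cv2.minAreaRect(pts.astype(np.float32));print(k,A,ce.round(0),np.round(c,4),np.round(s,3),round(a,2))
cv2.imwrite("pics/w3.png",im[...,::-1])
t=get_image("top");cv2.imwrite("pics/t3.png",t[...,::-1])
E
```

```text
8.7833 [ 0.67778996 -0.15120794  0.34053834] [ 0.75  0.8  -0.93  1.47  0.66  1.21 -0.27] 0.5012344175046917
yellow 4603 [281. 188.] [ 0.6777 -0.1509] [0.17  0.023] 89.94
yellow 178 [ 13. 311.] [ 0.318  -0.3023] [0.036 0.022] 25.5
blue 1605 [282. 174.] [ 0.6768 -0.1499] [0.096 0.225] 0.42
red 1985 [ 73. 213.] [ 0.5121 -0.1442] [0.085 0.027] 4.34
```

View pics/w3.png

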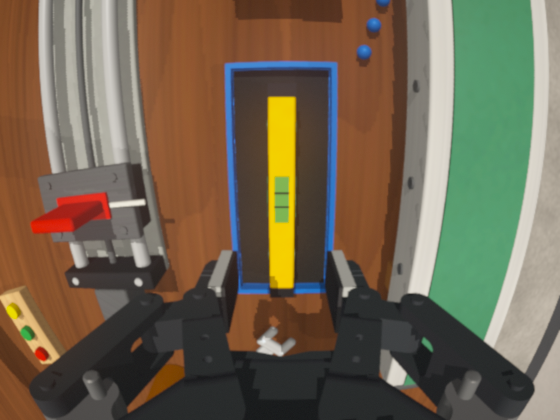

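The level stands centred in the tray: (0.6777, -0.1509) against the tray centre of about (0.677, -0.150). Now I move over the fin, turning the jaws along the axis.

>>> step_arm(plan=[[0,0,-0.93,-0.46,-0.01,0,1],[0,0,-0.93,-0.46,-0.01,0,1],[0,0,-0.93,-0.46,-0.01,0,1],[0,0,-0.93,-0.46,-0.01,0,1],[0,0,-0.93,-0.46,-0.01,0,1],[0,0,-0.93,-0.46,-0.01,0,1],[0,0,-0.93,-0.46,-0.01,0,1],[0,0,-0.93,-0.46,-0.01,0,1]])

```text
t: 9.55
tool_pos: [0.5844, -0.1534, 0.3377]
ee_rot: [-0.648, -0.283, 0.649, -0.281]
ft_force: [-0.3, 0.4, 0.8]
width: 0.999
```

>>> step_arm(plan=[[0,0,-0.93,-0.46,-0.01,0,1],[0,0,-0.93,-0.46,-0.01,0,1],[0,0,-0.93,-0.46,-0.01,0,1],[0,0,-0.93,-0.46,-0.01,0,1],[0,0,-0.93,-0.46,-0.01,0,1],[0,0,-0.93,-0.46,-0.01,0,1],[0,0,-0.93,-0.46,-0.01,0,1],[0,0,-0.93,-0.46,-0.01,0,1],[0,0,0,0,0,0,1],[0,0,0,0,0,0,1]])

```text
t: 10.38
tool_pos: [0.4931, -0.1554, 0.3388]
ee_rot: [-0.706, -0.029, 0.707, -0.029]
ft_force: [0.1, 0.0, 0.9]
width: 1.002
```

```bash
python3 - <<'E'
from h import *
o=get_obs();print(o['t'],o['tool_pos'],o['joints'].round(2),o['width'])
print(R.from_quat(o['ee_rot']).as_matrix().round(3).tolist())
C=cam("wrist",o);im=get_image("wrist")
for k,z in(('red',.109),('orange',.055)):
  for A,ce,r,m in blobs(im,*COL[k][:2],50):
    pts=px2w(C,np.argwhere(m)[:,::-1],z)[:,:2];c,s,a=cv2.minAreaRect(pts.astype(np.float32))
    if A<5000:print(k,A,ce.round(0),np.round(c,4),np.round(s,3),round(a,2))
cv2.imwrite("pics/w4.png",im[...,::-1])
E
```

```text
10.3833 [ 0.49314916 -0.15542255  0.33877324] [ 0.84  0.4  -0.71  1.94  0.32  0.92 -1.52] 1.0024584988201743
[[-0.002, 0.083, -0.997], [0.0, -0.997, -0.083], [-1.0, -0.0, 0.002]]
red 2393 [282. 209.] [ 0.5    -0.1544] [0.062 0.019] 4.61
orange 259 [ 12. 251.] [0.4147 0.1431] [0.02  0.067] 9.35
orange 1852 [122. 392.] [0.1997 0.0327] [0.057 0.183] 63.57
orange 1175 [436. 384.] [ 0.2689 -0.3631] [0.085 0.057] 35.67
orange 349 [554. 389.] [ 0.178  -0.6856] [0.188 0.033] 50.57
```

View pics/w4.png

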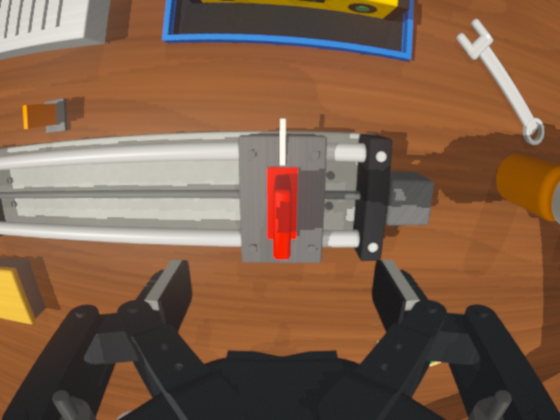

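The fin is directly under the gripper at (282,209), the white pointer ends at (283,120), and the flag is at (40,116). I grip the fin.

>>> step_arm(plan=[[0,0,0,0,0.02,-0.8,1],[0,0,0,0,0,-0.8,1],[0,0,0,0,0,-0.8,1],[0,0,0,0,0,-0.8,1],[0,0,0,0,0,-0.64,1],[0,0,0,0,0,0,1],[0,0,0,0,0,0,1]])

```text
t: 11.02
tool_pos: [0.4939, -0.1543, 0.2428]
ee_rot: [-0.706, -0.03, 0.707, -0.029]
ft_force: [-0.3, -0.2, -0.2]
width: 1.002
```

>>> step_arm(plan=[[0,0,0,0,0,0,-1],[0,0,0,0,0,0,-1],[0,0,0,0,0,0,-1],[0,0,0,0,0,0,-1],[0,0,0,0,0,0,-1],[0,0,0,0,0,0,-1],[0,0,0,0,0,0,-1],[0,0,0,0,0,0,-1]], newtons=30)

```text
t: 11.68
tool_pos: [0.4939, -0.1549, 0.2442]
ee_rot: [0.707, 0.028, -0.706, 0.029]
ft_force: [-1.0, -0.2, 4.4]
width: 0.136
```

>>> step_arm(plan=[[0,0,0,-0.02,0.25,0,-1],[0,0,0,-0.04,0.5,0,-1],[0,0,0,-0.04,0.5,0,-1],[0,0,0,-0.04,0.5,0,-1],[0,0,0,-0.04,0.5,0,-1],[0,0,0,-0.04,0.5,0,-1],[0,0,0,-0.04,0.5,0,-1],[0,0,0,-0.04,0.5,0,-1],[0,0,0,-0.04,0.5,0,-1],[0,0,0,-0.04,0.5,0,-1]])

```text
t: 12.52
tool_pos: [0.4847, -0.0357, 0.2442]
ee_rot: [0.707, 0.028, -0.706, 0.029]
ft_force: [0.9, -2.7, 3.1]
width: 0.134
```

>>> step_arm(plan=[[0,0,0,-0.04,0.5,0,-1],[0,0,0,-0.04,0.5,0,-1],[0,0,0,-0.04,0.5,0,-1],[0,0,0,-0.04,0.5,0,-1],[0,0,0,-0.04,0.5,0,-1],[0,0,0,-0.04,0.5,0,-1],[0,0,0,-0.04,0.5,0,-1],[0,0,0,-0.02,0.25,0,-1],[0,0,0,0,0,0,-1],[0,0,0,0,0,0,-1]])

```text
t: 13.35
tool_pos: [0.4774, 0.0588, 0.2442]
ee_rot: [0.707, 0.03, -0.706, 0.028]
ft_force: [3.6, 2.0, 3.8]
width: 0.138
```

```bash
python3 - <<'E'
from h import *
o=get_obs();print(o['t'],o['tool_pos'],o['ft_force'],o['width'])
im=get_image("wrist");cv2.imwrite("pics/w5.png",im[...,::-1])
E
```

```text
13.35 [0.47743076 0.05882098 0.24418521] [3.62344498 2.022682   3.81167227] 0.13839327129125548
```

View pics/w5.png

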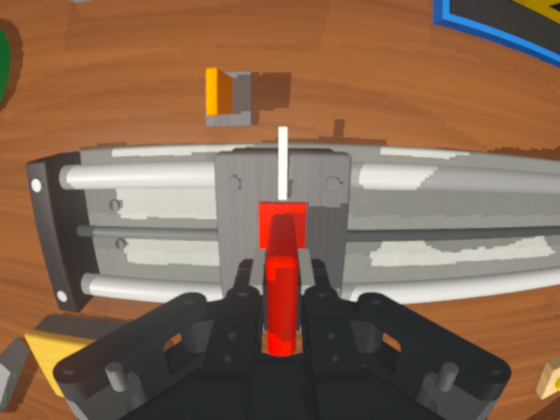

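The pointer tip is at about (283,128) and the flag's top face is the bright strip at about (211.5,92). I measure the gap at z = 55 mm.

```bash
python3 - <<'E'
from h import *
o=get_obs();C=cam("wrist",o)
im=cv2.imread("pics/w5.png")
b=cv2.inRange(cv2.cvtColor(im,cv2.COLOR_BGR2HSV),np.array((8,200,215)),np.array((20,255,255)));b[:60]=0;b[125:]=0;b[:,:195]=0;b[:,240:]=0
y,x=np.nonzero(b);print(len(x),x.min(),x.max(),y.min(),y.max(),x.mean(),y.mean())
g=cv2.inRange(im,(170,170,170),(255,255,255));g[:127]=0;g[145:]=0;g[:,:270]=0;g[:,295:]=0;y2,x2=np.nonzero(g);print(x2.mean(),y2.mean())
P=px2w(C,[(x.mean(),y.mean()),(x2.mean(),y2.mean()),(206,70),(217,70),(206,114),(217,114)],.055);print(P.round(4))
for yaw in(.075,.082):
    e=np.array([-np.sin(yaw),np.cos(yaw),0]);print(yaw,(P[0]-P[1])@e,(P[0]-P[1])@np.array([np.cos(yaw),np.sin(yaw),0]))
E
```

```text
176 206 216 67 114 212.61363636363637 91.42045454545455
282.5 135.6818181818182
[[0.5584 0.0993 0.055 ]
 [0.5388 0.0637 0.055 ]
 [0.569  0.1034 0.055 ]
 [0.5691 0.0979 0.055 ]
 [0.5471 0.1019 0.055 ]
 [0.5473 0.0964 0.055 ]]
0.075 0.034037016581380614 0.02222368845181132
0.082 0.03388061812916788 0.02246140114395919
```

>>> step_arm(plan=[[0,0,0,-0.03,0.34,0,-1],[0,0,0,-0.03,0.35,0,-1],[0,0,0,-0.03,0.34,0,-1],[0,0,0,-0.03,0.34,0,-1],[0,0,0,0,0,0,-1],[0,0,0,0,0,0,-1],[0,0,0,0,0,0,-1]])

```text
t: 13.98
tool_pos: [0.4749, 0.092, 0.2442]
ee_rot: [0.708, 0.029, -0.706, 0.028]
ft_force: [5.3, 2.7, 2.6]
width: 0.135
```

```bash
python3 - <<'E'
from h import *
o=get_obs();print(o['t'],o['tool_pos'],o['ft_force'],o['width'])
im=get_image("wrist");cv2.imwrite("pics/w6.png",cv2.resize(im[50:190,180:380,::-1],None,fx=4,fy=4,interpolation=cv2.INTER_CUBIC))
E
```

```text
13.9833 [0.47486731 0.09202806 0.24420842] [5.34083605 2.68839474 2.59996561] 0.13514939485131225
```

View pics/w6.png

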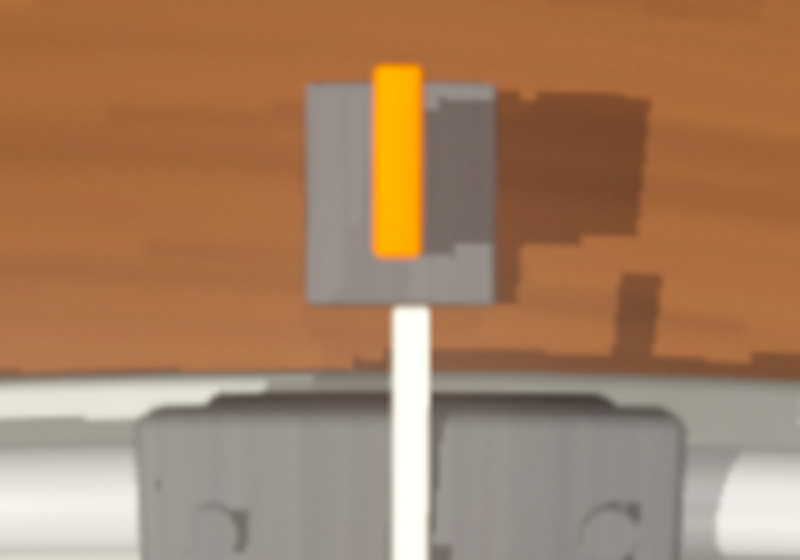

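The pointer (crop column 411) is about 1.6 mm short of the flag (398). I nudge it, then release.

>>> step_arm(plan=[[0,0,0,0.03,0.04,0,-1],[0,0,0,0.03,0.04,0,-1],[0,0,0,0,0,0,-1],[0,0,0,0,0,0,-1],[0,0,0,0,0,0,-1]])

```text
t: 14.45
tool_pos: [0.4753, 0.093, 0.2442]
ee_rot: [-0.706, -0.028, 0.707, -0.029]
ft_force: [-0.6, -1.5, 9.7]
width: 0.135
```

>>> step_arm(plan=[[0,0,0,0,0,0,-0.4],[0,0,0,0,0,0,0],[0,0,0,0,0,0,0.5],[0,0,0,0,0,0,0.5],[0,0,0,0,0,0,0.5],[0,0,0,0,0,0,0.5]])

```text
t: 14.95
tool_pos: [0.475, 0.0939, 0.2435]
ee_rot: [-0.706, -0.029, 0.707, -0.029]
ft_force: [0.3, 0.6, -0.2]
width: 0.751
```

>>> step_arm(plan=[[0,0,0,0,0,0.4,0.5],[0,0,0,0,0,0.8,0.5],[0,0,0,0,0,0.8,0.5],[0,0,0,0,0,0.8,0.5],[0,0,0,0,0,0.8,0.5],[0,0,0,0,0,0.4,0.5],[0,0,0,0,0,0,0.5],[0,0,0,0,0,0,0.5]])

```text
t: 15.62
tool_pos: [0.4752, 0.0939, 0.344]
ee_rot: [0.707, 0.028, -0.706, 0.029]
ft_force: [0.2, -0.6, 0.2]
width: 0.747
```

```bash
python3 - <<'E'
from h import *
o=get_obs();print(o['t'],o['tool_pos'],o['ft_force'],o['width'])
im=get_image("wrist");t=get_image("top")
a=cv2.resize(im[70:220,180:380],(800,600),interpolation=cv2.INTER_CUBIC)[:600,200:600];b=cv2.resize(t[115:250,185:385],(400,270),interpolation=cv2.INTER_CUBIC)
v=np.zeros((600,800,3),np.uint8);v[:,:400]=a;v[:270,400:]=b;v[300:,400:]=cv2.resize(im,(400,300));cv2.imwrite("pics/w7.png",v[...,::-1])
E
```

```text
15.6167 [0.4752421  0.09386269 0.3439861 ] [ 0.21595932 -0.57171487  0.23194766] 0.7467349038844376
```

View pics/w7.png

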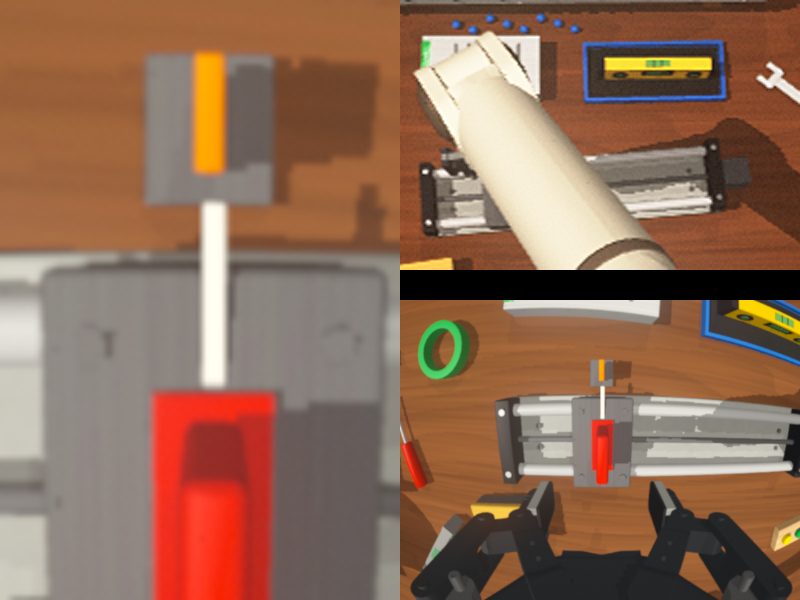

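The pointer (column 214) is in line with the flag (209), about 1 mm off. The level stands upright in the tray and the gripper is clear, so I hand in.

```bash
python3 -c "
from cell import *
print(job_done())"
```

```text
the job is handed in; nothing more can be done
None
```

The job is handed in, at about 15.7 s of the 53 s allowed; no verdict was reported.

- **Level:** I lifted the yellow level off the rods, turned it 90° and set it upright in the blue tray. After release it measured about 1 mm from the tray's centre. The final top picture still showed it standing inside the walls.
- **Carriage:** I slid it by the red fin to the orange flag and let go. The last wrist picture put the white pointer about 1 mm from the flag, against the 6 mm allowed. That figure is read from the picture; I did not measure it again by calibration after the last small nudge.
- **Clearance:** The gripper is open and about 100 mm above its grip height on the fin, with force readings close to zero.
- **Bystanders:** I saw no contact with the other things on the bench, but I did not measure whether they had moved. In the last top view the arm hid part of the axis.

No check failed or disagreed.

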